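Jog the test-panel viewing stand towards the lamp

TASK

In the paint-mixing room, use the tall jog stick with the round ball knob to tip the sprayed test panel towards the lamp column: tilt the stick towards the side (left or right) where the lamp stands, well past half of its travel, and hold it there for two and a half seconds. Then let it go so that it springs back upright. Do not tip it away from the lamp, and leave the short stick on the other box alone.

Things in the scene. Friction and masses are not known exactly. Their poses are not given: they have to be found in the camera images.
- jog_ball (a point): Centre of the tall stick's black ball knob (36 mm across), 180 mm over the bench when upright. Its 12 mm steel rod pivots on the top of a fixed white box 120 x 120 x 60 mm, 120 mm below the ball along this frame's z; a rubber boot hides its lowest 26 mm. It tilts only along this frame's y axis (robot's left, give or take the box's yaw of up to 20 degrees).
- jog_stick (a joint): Tilt of the tall stick, rad: 0 upright, positive when the ball goes to its +y (robot's left); stops at -0.52 and 0.52. At 0.4 the ball is 47 mm aside and 9 mm lower. A spring returns it to 0 when let go (about 4 N at the ball at 0.4). The blue test panel on the rocking stand beyond the boxes follows at the same angle.
- lamp: Lamp column: white upright tube, 56 mm across, on a dark round foot 110 mm across, 252 mm tall, fixed; origin at the centre of its underside. It stands on the robot's left (y positive) or right (y negative), outside both boxes; a paint tin 125 mm tall stands on the other side.
- stub_stick (a joint): Tilt in rad (0 upright, positive to the left) of the other stick, to be left alone: short, with a T-bar 55 mm long, its top 131 mm over the bench, on a second white box of the same size. The boxes stand side by side in either order, the sticks at least 220 mm apart.
Things that resemble listed ones, but are neither listed nor needed, are in the scene too. What is shaped like the part that bears jog_ball but pink is not meant. What is shaped like the lamp but green is not meant.

How it is judged (in metres and radians):
On the way, in this order (a step that is already met when the one before it is completed fails the run):
1. the tall stick is tilted towards the lamp's side by more than 0.25 rad and held there for 2 s (((world y of lamp above 0 m and value of joint jog_stick above 0.25 rad) or (world y of lamp below 0 m and value of joint jog_stick below -0.25 rad))), for 2 s.
2. the tall stick is back upright within 0.08 rad (value of joint jog_stick between -0.08 and 0.08 rad), for 0.2 s.
At the end, for the whole second after the job is handed in: Both sticks stand upright within 0.08 rad and are let go, after the tall one was held tilted towards the lamp (all of step 2 and value of joint stub_stick between -0.08 and 0.08 rad); the robot touches nothing.
It fails at once if the tall stick is tipped away from the lamp by more than 0.2 rad ((world y of lamp above 0 m and value of joint jog_stick below -0.2 rad) or (world y of lamp below 0 m and value of joint jog_stick above 0.2 rad)).
It fails at once if the short stick is tilted by more than 0.15 rad (value of joint stub_stick above 0.15 rad or value of joint stub_stick below -0.15 rad).
It also fails if it takes over 34 s, if anything falls off the work surface, if the arm or the gripper's body presses on something with over 40 N, if the wrist force passes 120 N, or if a joint passes its speed limit or range.

ROBOT

A 7-joint arm with a two-finger parallel gripper is mounted at the origin on the work surface. World frame = base frame: x ahead of the robot, y to its left, z up, the work surface at z = 0. Lengths are in mm, angles in rad, forces in N, time in s.
With the tool pointing down it reaches from about 425 to 925 mm from the base axis. Payload 6.8 kg.
Tool frame: the origin (TCP) lies midway between the tips of the shut fingers; the grasp point (between the pads) lies 19 mm behind it; z points along the fingers, y is the direction in which the jaws open and shut (so a half turn about z gives the same grasp; the last joint's range is limited). The gripper opens to 88 mm and grips with 3 to 60 N. Pads are 20 mm wide; open, the fingers measure 115 mm over their backs; the gripper's body (75 mm by 178 mm) begins 61 mm behind the grasp point.
Start: joints at [-0.108, 0.477, 0.022, 1.555, -0.011, 1.109, -0.083], TCP at [675.017, 0.007, 222.664] pointing down, gripper open.
Joint ranges: [-2.96, 2.96], [-0.34, 2.1], [-1.41, 1.46], [0.24, 2.44], [-1.37, 4.51], [0.17, 1.92], [-2.96, 2.96]. Speed limits (rad/s): [2.39, 2.39, 3.14, 3.14, 3.14, 3.14, 3.14].

INTERFACE

Orientations are given as a unit quaternion [x, y, z, w].
In Python, from bench import arm, optics, find_in gives the robot as it stands.
- The arm moves only by the shell command python3 -m handwheel 'ROWS' [OPENING]. ROWS is JSON, one flat list of numbers, 4 for each row, row after row: the shift along the tool's x, y, z in cm, then the turn about the tool's z in rad. In form: [x, y, z, twist, x, y, z, twist, ...]. A call has 1 to 5 rows; each row is the pose to reach, as a shift and turn from the pose commanded when the call began, along the tool's axes at that moment; what a row does not reach only later rows make up. A row lasts 1/12 s, in which the tool goes at most 41.7 mm and 7.16 degrees, less where a joint would pass 70% of its speed; a pose out of reach is approached as far as the arm can. A call with a gripper value outside its range is refused whole. OPENING is the closure in counts, from 0 (fully open) to 255 (shut), set as the call begins (- or left out, the last holds). The fingers move at their own pace and stop on an object; the grip force is fixed at half the most. Time passes only in rows, so rows that repeat a pose let the fingers close. It gives the time, the measured TCP pose, the force and the opening at its end, in the units of the state.
- arm.state(): the state, without advancing time (a new reading comes with each control period).
- optics.capture(name): name is "scene" or "side" or "wrist"; returns the picture (384x512x3 uint8, blue, green, red); there is no depth.
- optics.camera_params(name): a dict with "fx", "fy", "cx", "cy" (pixels), "world_from_camera" (4x4, takes a point from camera to world coordinates). Camera axes: x right, y up, looking along -z (the intrinsics and any distortion apply to the point x, -y, -z); pixel columns grow to the right and rows downward; lengths in mm; the calibration is good to about 2 mm. A picture is of the moment at which its call begins: read the wrist's pose just before it. camera_params takes no time and is no camera call; for the wrist camera it gives the pose at the moment of the call.
- arm.finish_job(): hands the job in, once; it reports no verdict.
Trained networks look in the newest picture that a camera, given by its name, has taken for a name from the list of things; names that differ only in an ending like _2 or _b are one class to them, and where a whole thing is asked for, a point or a joint stands for the part that bears it (a point fixed in the world has none). Each returns a list of dicts, best first, with "conf" (0 to 1); they miss things now and then, are a little off and sometimes report something else, mostly with a low value. They report only what shows in the picture. A call takes as long as a camera call. They do not tell look-alikes from the thing itself.
- find_in(camera, name): "location" ([column, row] in pixels, amid what is visible of it).
The state is a dict: "time_s": time; "q": joint angles; "qvel": joint speeds; "joint_efforts": joint torques, N m; "tcp_pos": TCP position; "tcp_rot": TCP orientation; "contact_force": force on the tool from outside, world axes, zero at the start; "moment": the same for the moment, N m; "width": opening from 0.0 (shut) to 1.0 (fully open).
Only numpy, scipy, OpenCV 4.12 (cv2) and the standard library are available. Lean on these libraries where they do the work, as an engineer would, in place of code of your own. Each camera call takes 0.05 s, during which the arm holds its last target. There are 200 camera calls.

## Working session

There is one attempt and no reset: what is moved stays moved. The work goes in short steps, Python scripts to look and compute and a shell command to move; the robot and the scene stay as the last step left them, time stands still between calls to the robot, and variables do not carry over. Pictures are saved under pics/ and viewed, about 8 in all and at most 12, crops included, and the job is handed in when it is done.

```bash
mkdir -p pics; cat > h.py <<'E'
from bench import arm, optics, find_in
import numpy as np, cv2
def ray(cam,px):
    p=optics.camera_params(cam); T=np.array(p["world_from_camera"])
    d=T[:3,:3]@np.array([(px[0]-p["cx"])/p["fx"],-(px[1]-p["cy"])/p["fy"],-1.]); return T[:3,3],d
def atz(cam,px,z):
    o,d=ray(cam,px); return (o+d*(z-o[2])/d[2]).round(1)
def tri(l):
    A=np.zeros((3,3));b=np.zeros(3)
    for c,p in l:
        o,d=ray(c,p); d=d/np.linalg.norm(d); M=np.eye(3)-np.outer(d,d); A+=M;b+=M@o
    return np.linalg.solve(A,b).round(1)
E
python3 - <<'E'
from h import *
ims=[]
for c in("scene","side"):
    im=optics.capture(c); cv2.imwrite(f"pics/{c}0.png",im)
    p=optics.camera_params(c); print(c,{k:v for k,v in p.items() if k!="world_from_camera"},np.array(p["world_from_camera"]).round(2).tolist())
    for n in("jog_ball","jog_stick","stub_stick","lamp"):
        print(n,[(np.round(r["location"],1).tolist(),round(r["conf"],2)) for r in find_in(c,n)])
print(arm.state())
E
```

```text
scene {'fx': 429.9789555443555, 'fy': 429.9789555443555, 'cx': 263.2395538599363, 'cy': 187.88026895652996} [[0.2, -0.68, 0.7, 1585.05], [0.98, 0.13, -0.15, -162.37], [0.01, 0.72, 0.7, 1089.09], [0.0, 0.0, 0.0, 1.0]]
jog_ball [([198.5, 177.0], 0.63)]
jog_stick [([199.8, 221.6], 0.47), ([203.3, 175.1], 0.42)]
stub_stick []
lamp [([410.2, 176.1], 0.69), ([362.4, 179.0], 0.59)]
side {'fx': 397.044868933143, 'fy': 397.044868933143, 'cx': 261.8729834415396, 'cy': 193.04612933883635} [[-0.98, 0.11, -0.15, 408.3], [-0.18, -0.58, 0.79, 1120.91], [0.0, 0.81, 0.59, 945.8], [0.0, 0.0, 0.0, 1.0]]
jog_ball []
jog_stick []
stub_stick [([294.1, 221.6], 0.57), ([280.0, 158.7], 0.4)]
lamp [([240.4, 276.7], 0.97), ([217.4, 329.8], 0.83)]
{'time_s': 0.5, 'q': array([-0.10808473,  0.477062  ,  0.02237498,  1.5554536 , -0.01149426,
        1.10929782, -0.08312964]), 'qvel': array([-3.73870350e-04, -7.35805425e-04, -3.98706692e-05, -2.34297323e-05,
        2.86923598e-04,  2.83892783e-04, -9.36290893e-04]), 'joint_efforts': array([-1.38158844e-03, -5.82226539e+01,  1.53159846e+00, -2.72692609e+01,
       -5.43607527e-02,  1.08972154e-02,  5.26004021e-05]), 'tcp_pos': array([6.74983653e+02, 7.32202207e-03, 2.22599137e+02]), 'tcp_rot': array([ 7.07121552e-01,  7.07092009e-01, -2.94553594e-05, -3.67227549e-05]), 'contact_force': array([ 0.1098289 , -0.34604254, -0.86613423]), 'moment': array([-0.00551907,  0.02285281, -0.04092325]), 'width': 1.0033647324927297}
```

View pics/scene0.png

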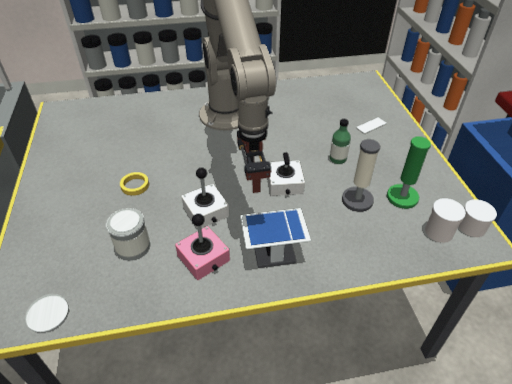

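View pics/side0.png

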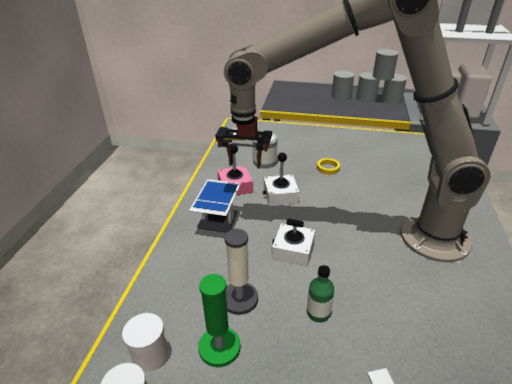

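Scene view: the white box with the tall stick has its ball at about (202,174), and the pink look-alike's ball is at (198,219). The stub is at (287,160). The true lamp is the beige column at (362,175), on the +y side; the green one is a decoy. In the side view the ball is at (282,158), the stub at (294,224) and the lamp at (238,265).

```bash
python3 - <<'E'
from h import *
print("ball",tri([("scene",(202,173.5)),("side",(282,157.5))]))
print("pink",tri([("scene",(198,219)),("side",(234,149))]))
print("stub",tri([("scene",(286.5,157)),("side",(295,223))]))
print("lamp top",tri([("scene",(369.5,147)),("side",(237,237))]), atz("scene",(358,199),0))
a=cv2.imread("pics/scene0.png")[150:250,160:310]; b=cv2.imread("pics/side0.png")[130:270,200:340]
cv2.imwrite("pics/c.png",np.hstack([cv2.resize(a,(450,300),interpolation=2),cv2.resize(b,(300,300),interpolation=2)]))
E
```

```text
ball [ 565.1 -143.   177. ]
pink [ 755.6 -172.6  177.4]
stub [477.9 156.  123.6]
lamp top [611.9 383.4 243.4] [607.9 391.8   0. ]
```

View pics/c.png

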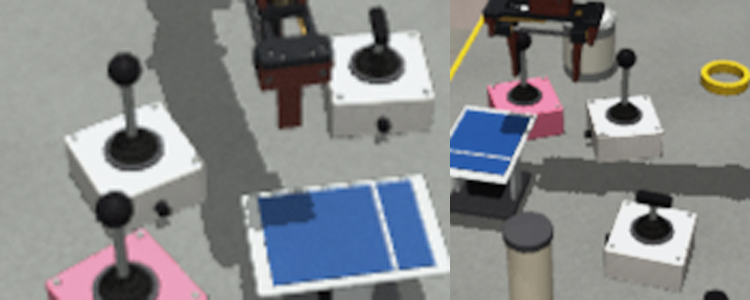

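```bash
python3 - <<'E'
from h import *
P=[atz("scene",(160+u/3,150+v/3),60) for u,v in((65,143),(158,104),(205,163),(100,201))]
print(P,np.mean(P,0))
for i,j in((0,1),(3,2),(0,3),(1,2)):
    d=P[j]-P[i];print(np.degrees(np.arctan2(d[1],d[0])),np.linalg.norm(d))
from scipy.spatial.transform import Rotation as R
print(R.from_quat(arm.state()["tcp_rot"]).as_matrix().round(3))
E
```

```text
[array([ 544.7, -218. ,   60. ]), array([ 501.4, -109. ,   60. ]), array([604.5, -69.2,  60. ]), array([ 638.9, -187.1,   60. ])] [ 572.375 -145.825   60.   ]
111.66533680160052 117.28550635095543
106.26580291499486 122.81600058624282
18.160808429188805 99.13853942841799
21.108232733853466 110.51538354455457
[[ 0.  1. -0.]
 [ 1. -0.  0.]
 [ 0. -0. -1.]]
```

```bash
python3 -m handwheel '[-2,-0.5,-3,-0.1,-5.5,-2,-4,-0.2,-9,-3.5,-4,-0.3,-13,-5,-4,-0.31,-17,-6.8,-4,-0.31]' 255
cat >> h.py <<'E'
B=np.array([566,-144,0]); X=np.array([.952,.305,0]); Y=np.array([-.305,.952,0])
def rel():
    s=arm.state(); t=s["tcp_pos"]; r=t-B
    print("t",s["time_s"],"tcp",t.round(1),"along y'",(r@Y).round(1),"x'",(r@X).round(1),"F",s["contact_force"].round(1),"w",s["width"])
E
python3 -c "from h import *;rel()"
```

```text
time_s: 0.92
tcp_pos: [607.9, -168.5, 263.1]
tcp_rot: [0.589, 0.808, 0.0, 0.001]
contact_force: [-0.0, 0.2, -0.1]
width: 0.664
t 0.9167 tcp [ 607.9 -168.5  263.1] along y' -36.1 x' 32.4 F [-0.   0.2 -0.1] w 0.6637481776173147
```

```bash
python3 -m handwheel '[-3.0,-0.5,0,0,-4.2,-3.2,0,0,-4.2,-3.2,0,0,-4.2,-3.2,0,0]' 255
python3 - <<'E'
from h import *
rel()
ims=[]
for c in ("wrist","side","scene"):
    im=optics.capture(c); ims.append(im)
    print(c,[(np.round(r["location"],1).tolist(),round(r["conf"],2)) for r in find_in(c,"jog_ball")], [atz(c,r["location"],180) for r in find_in(c,"jog_ball")])
a=cv2.resize(ims[0],(400,300)); b=cv2.resize(ims[1][110:230,190:350],(400,300))
c=cv2.resize(ims[2][120:240,150:310],(400,300))
cv2.imwrite("pics/d.png",np.vstack([np.hstack([a,b]),np.hstack([c,c*0])]))
E
```

```text
time_s: 1.25
tcp_pos: [589.6, -218.8, 262.9]
tcp_rot: [0.591, 0.807, -0.0, 0.0]
contact_force: [-0.1, 0.5, 0.3]
width: 0.355
t 1.25 tcp [ 589.6 -218.8  262.9] along y' -78.4 x' -0.4 F [-0.1  0.5  0.3] w 0.3548252993409821
wrist [([448.8, 198.8], 0.87), ([258.3, 105.3], 0.63)] [array([ 755.8, -165. ,  180. ]), array([ 567.7, -141. ,  180. ])]
side [([281.9, 155.7], 0.66), ([232.2, 154.6], 0.46)] [array([ 565.8, -153.8,  180. ]), array([ 750.7, -127.8,  180. ])]
scene [([198.6, 220.1], 0.77), ([202.7, 174.5], 0.59)] [array([ 763.7, -170.7,  180. ]), array([ 576.2, -140.5,  180. ])]
```

View pics/d.png

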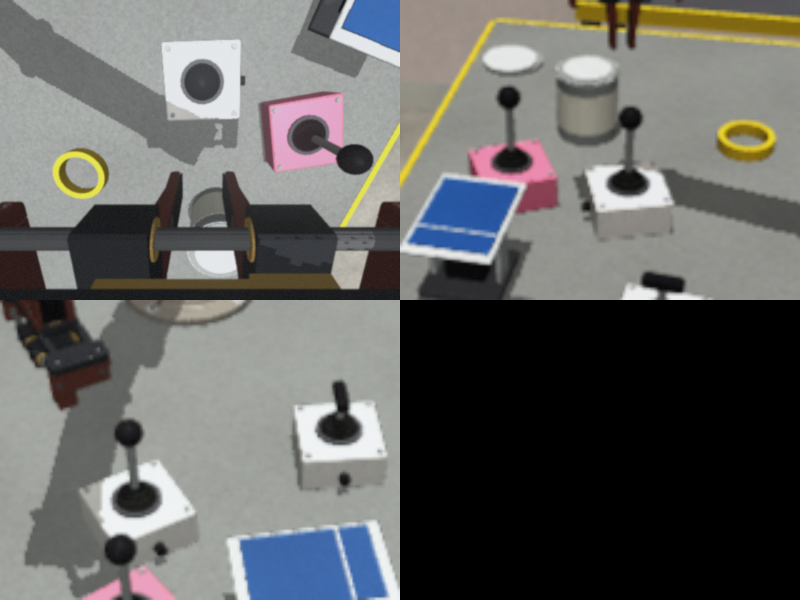

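The wrist view has the box edges aligned with the tool to within about 2°, and the ball sits straight over the boot. I'll descend beside the ball, then push.

```bash
python3 -m handwheel '[0,0.1,3.7,0,0,0.1,7.4,0,0,0.1,11,0,0,0.1,11,0,0,0.1,11,0]' 255
python3 -m handwheel '[1,0,0,0,2,0,0,0,3,0,0,0,3.5,0,0,0,4,0,0,0]' 255; python3 -c "from h import *;rel()"
```

```text
time_s: 2.12
tcp_pos: [590.6, -215.9, 151.5]
tcp_rot: [0.589, 0.808, -0.001, -0.002]
contact_force: [0.8, 0.1, 0.5]
width: 0.003
time_s: 2.53
tcp_pos: [579.8, -177.0, 154.0]
tcp_rot: [0.589, 0.808, 0.001, 0.001]
contact_force: [-0.4, -1.4, 0.1]
width: 0.008
t 2.5333 tcp [ 579.8 -177.   154. ] along y' -35.7 x' 3.1 F [-0.4 -1.4  0.1] w 0.007559634717118611
```

```bash
python3 -m handwheel '[1,0,0,0,2,0,0,0,2.8,0,0,0,3.5,0,0,0,3.8,0,0,0]'; python3 -c "from h import *;rel()"
python3 - <<'E'
from h import *
ims=[optics.capture(c) for c in("side","scene")]
a=cv2.resize(ims[0][110:230,190:350],(400,300)); c=cv2.resize(ims[1][140:260,160:320],(400,300))
cv2.imwrite("pics/e.png",np.hstack([a,c]))
E
```

```text
time_s: 2.95
tcp_pos: [567.2, -141.4, 152.4]
tcp_rot: [0.589, 0.808, -0.0, -0.0]
contact_force: [-0.6, -3.6, -2.5]
width: 0.005
t 2.95 tcp [ 567.2 -141.4  152.4] along y' 2.1 x' 1.9 F [-0.6 -3.6 -2.5] w 0.004670132663618263
```

View pics/e.png

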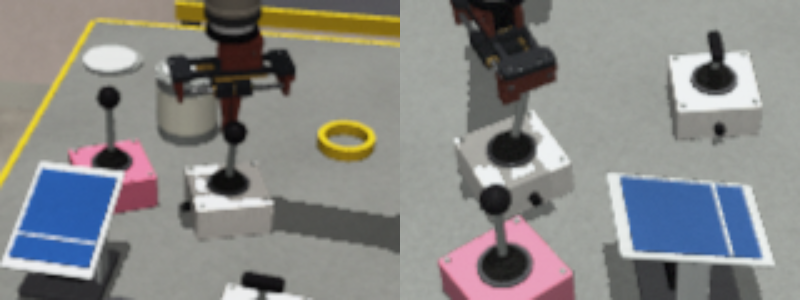

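The stick is leaning towards the lamp and the panel's lamp side is going down. I'll push about 19 mm further.

```bash
python3 -m handwheel '[0.6,0,0,0,1.2,0,0,0,1.7,0,0,0,1.9,0,0,0,1.9,0,0,0]'; python3 -c "from h import *;rel()"
python3 - <<'E'
from h import *
ims=[optics.capture(c) for c in("side","scene")]
print([find_in("side","jog_ball")])
a=cv2.resize(ims[0][110:230,190:350],(400,300)); c=cv2.resize(ims[1][140:260,160:320],(400,300))
cv2.imwrite("pics/f.png",np.hstack([a,c]))
E
```

```text
time_s: 3.47
tcp_pos: [561.7, -124.0, 152.4]
tcp_rot: [0.589, 0.808, -0.0, 0.0]
contact_force: [1.5, -4.8, -3.9]
width: 0.006
t 3.4667 tcp [ 561.7 -124.   152.4] along y' 20.3 x' 2.0 F [ 1.5 -4.8 -3.9] w 0.005726032775439945
[[{'location': [282.6, 167.1], 'conf': 0.61}, {'location': [233.1, 149.7], 'conf': 0.42}]]
```

View pics/f.png

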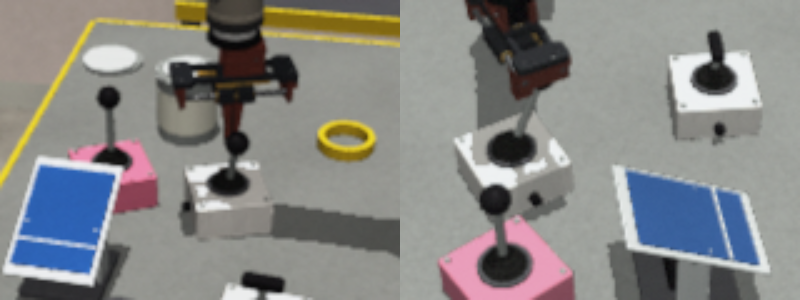

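```bash
python3 - <<'E'
from h import *
for px in((284,167),(282.6,167.1)):
    p=atz("side",px,171);print(p,(p-B)@Y)
E
for i in 1 2 3 4 5 6 7; do python3 -m handwheel '[0,0,0,0,0,0,0,0,0,0,0,0,0,0,0,0,0,0,0,0]' | egrep 'time|force'; done
```

```text
[549.  -91.3 171. ] 55.3554
[553.9 -89.7 171. ] 55.384100000000004
time_s: 4.03
contact_force: [0.2, -5.4, -2.2]
time_s: 4.45
contact_force: [1.4, -5.0, -2.4]
time_s: 4.87
contact_force: [0.6, -5.7, -2.4]
time_s: 5.28
contact_force: [1.1, -5.2, -2.0]
time_s: 5.7
contact_force: [1.0, -5.2, -1.9]
time_s: 6.12
contact_force: [1.9, -3.9, -1.8]
time_s: 6.53
contact_force: [1.7, -5.6, -3.1]
```

Held for over 3 s at about 0.42–0.47 rad. Now a gentle release.

```bash
python3 -m handwheel '[-1,0,0,0,-2,0,0,0,-2.8,0,0,0,-3.6,0,0,0,-4.2,0,0,0]'|egrep 'time|force|pos'
python3 -m handwheel '[-0.6,0,0,0,-1.5,0,0,0,-3,0,0,0,-5,0,0,0,-5,0,0,0]'|egrep 'time|force|pos'
python3 -m handwheel '[0,0,-3,0,0,0,-7,0,0,0,-11,0,0,0,-11,0,0,0,-11,0]'
python3 -m handwheel '[0,0,0,0,0,0,0,0,0,0,0,0,0,0,0,0,0,0,0,0]'|egrep 'time|force'
python3 - <<'E'
from h import *
rel()
ims=[optics.capture(c) for c in("side","scene")]
L=[find_in(c,"jog_ball") for c in("side","scene")];print(L)
a=cv2.resize(ims[0][110:270,190:350],(400,400)); c=cv2.resize(ims[1][120:280,160:320],(400,400))
cv2.imwrite("pics/g.png",np.hstack([a,c]))
E
```

```text
time_s: 6.95
tcp_pos: [575.1, -164.9, 152.6]
contact_force: [0.0, -0.6, 0.1]
time_s: 7.37
tcp_pos: [590.5, -217.0, 152.7]
contact_force: [0.3, -0.8, 1.0]
time_s: 7.78
tcp_pos: [591.7, -212.4, 265.6]
tcp_rot: [0.59, 0.808, 0.001, 0.003]
contact_force: [0.4, -0.7, -0.9]
width: 0.001
time_s: 8.2
contact_force: [0.4, -0.1, -0.5]
t 8.2 tcp [ 589.7 -211.6  261.7] along y' -71.6 x' 2.0 F [ 0.4 -0.1 -0.5] w 0.0049989208200642765
[[{'location': [283.1, 158.0], 'conf': 0.61}, {'location': [231.6, 148.8], 'conf': 0.6}], [{'location': [199.1, 223.6], 'conf': 0.68}, {'location': [202.8, 177.3], 'conf': 0.51}]]
```

View pics/g.png

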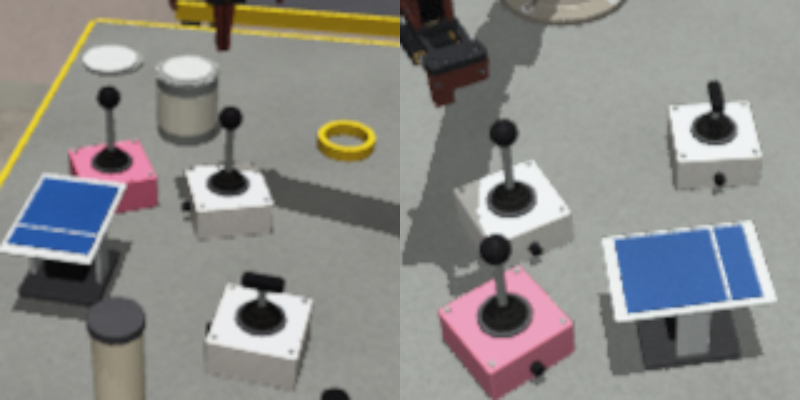

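The tall stick is upright again, with its ball back at side (282,157), and the panel is level. The short stick has not moved and the gripper is clear.

```bash
python3 -c "from h import *;print(arm.finish_job())"
```

```text
the job is handed in; nothing more can be done
None
```

I tipped the tall black-ball stick on the white box left, towards the beige lamp column (y about +385 mm), by pushing it with the shut fingers. I then eased it back, lifted clear and handed the job in at about 8.5 s of the 34 s allowed. The hand-in reports no verdict.

- **Tilt and hold:** I held the push for 3.06 s. The ball had moved 55 mm (about 0.47 rad) by the side camera, while the finger position suggests about 0.42 rad. The two differ by a few millimetres, but both are well above 0.25 rad. Contact force stayed at about 5 N.
- **Release:** In the last pictures the ball is back at its starting pixels to within a few pixels, and the panel is level again. I did not measure how far the stick may have overshot on the way back, but the fingers backed off gradually.
- **Short stick and clearance:** The short stick looks unmoved. The gripper is clear at about 262 mm, with the force reading near zero.

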